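# Tip a batch of beech cabinet pulls into the parts drawer

### The job

Put all the pale beech cabinet pulls on the tilt tray on top of the green cabinet and pull the cabinet's drawer out to its stop. Only then lift the tray by its handle until all the pulls have slid off over the front into the drawer, lower the tray gently until it lies flat again without letting it drop, and push the drawer with all the beech pulls in it fully home. Leave the dark walnut pulls and everything else on the bench where they are.

Things in the scene. Friction and masses are not known exactly. Their poses are not given: they have to be found in the camera images.
- tipper: green cabinet, 200 mm deep (own x from -115 to +85 mm), 220 mm wide (own y), 105 mm high; origin on the bench under it, own -x is its front, where the drawer comes out; fixed to the bench
- drawer (a joint): travel of the wooden drawer out of the cabinet's front (towards the cabinet's -x), m: 0 fully home, 0.13 at its stop; slides with 3 N or so of friction and stays where it is left
- drawer_handle (a point): middle of the drawer's level steel bar handle: bar 10 mm thick, 100 mm long along own y, 37 mm in front of the drawer's front panel (clear gap 32 mm), 85 mm above the bench; the panel's top edge is 102 mm above the bench; axes as the cabinet's; moves with the drawer
- drawer_in (a point): point on the drawer's inner floor (17 mm above the bench), on its middle line: the inner space runs from 65 mm in front of it (-x, the panel) to 116 mm behind it and 96 mm to either side (y); side walls rise 53 mm above this floor; moves with the drawer; when out at its stop the front 130 mm of the space lie open from above
- tip_tray (a joint): angle of the tilt tray, rad: 0 lying flat on the cabinet's top, grows as its free edge is lifted, 0.95 at its stop; hinged along the cabinet's front top edge, falls back freely when let go; pulls begin to slide on it at 0.25 to 0.4
- tray_hinge (a point): middle of the tray's hinge line, 108 mm above the bench, at the cabinet's front; hinge line along own y; turns with the tray
- tray_handle (a point): middle of the tray's round dark bar handle on the free edge: bar 10 mm thick, 100 mm long along own y, 243 mm from the hinge line, 43 mm behind the tray's rear wall (clear gap 38 mm), 122 mm above the bench when flat, nothing beneath it but the bench; turns with the tray (own x points from hinge to handle); the empty tray weighs 0.44 to 0.72 kg
- tray_in (a point): centre of the tray's slick white floor, 114 mm above the bench when flat: the floor runs 100 mm to front and rear (x) and 90 mm to either side (y); yellow walls 22 mm high at the rear and both sides, front open over the hinge; turns with the tray, own x towards the handle
- mat: grey work mat fixed on the bench, 270 x 290 x 4 mm, origin at the centre of its underside; the pulls start on it
- beech1: pale beech cabinet pull lying flat: dog-bone shaped, 72 mm long (own x), two round ends of 28 mm diameter joined by a straight waist 18 mm wide (own y) and 22 mm long, 24 mm thick (z); 25 to 50 g; origin at the centre of its underside; may be absent
- beech2: pale beech cabinet pull lying flat: dog-bone shaped, 72 mm long (own x), two round ends of 28 mm diameter joined by a straight waist 18 mm wide (own y) and 22 mm long, 24 mm thick (z); 25 to 50 g; origin at the centre of its underside; may be absent
- beech3: pale beech cabinet pull lying flat: dog-bone shaped, 72 mm long (own x), two round ends of 28 mm diameter joined by a straight waist 18 mm wide (own y) and 22 mm long, 24 mm thick (z); 25 to 50 g; origin at the centre of its underside; may be absent
- beech4: pale beech cabinet pull lying flat: dog-bone shaped, 72 mm long (own x), two round ends of 28 mm diameter joined by a straight waist 18 mm wide (own y) and 22 mm long, 24 mm thick (z); 25 to 50 g; origin at the centre of its underside; may be absent
- beech5: pale beech cabinet pull lying flat: dog-bone shaped, 72 mm long (own x), two round ends of 28 mm diameter joined by a straight waist 18 mm wide (own y) and 22 mm long, 24 mm thick (z); 25 to 50 g; origin at the centre of its underside; may be absent
- walnut1: dark walnut cabinet pull lying flat: dog-bone shaped, 72 mm long (own x), two round ends of 28 mm diameter joined by a straight waist 18 mm wide (own y) and 22 mm long, 24 mm thick (z); 25 to 50 g; origin at the centre of its underside; to be left where it lies
- walnut2: dark walnut cabinet pull lying flat: dog-bone shaped, 72 mm long (own x), two round ends of 28 mm diameter joined by a straight waist 18 mm wide (own y) and 22 mm long, 24 mm thick (z); 25 to 50 g; origin at the centre of its underside; to be left where it lies
- glue: white glue bottle with a green cap, 56 mm diameter, 150 mm tall, origin at the centre of its foot; bystander
- mallet: wooden mallet lying down, 270 mm long along own x, head 70 x 100 x 50 mm, origin on the bench under it; bystander
- tin: open metal tin, 72 mm diameter, 90 mm tall, origin at the centre of its foot; bystander
- screwdriver: screwdriver with a red handle lying along own x, 200 mm long; origin under its middle; bystander
- sander: cork sanding block, 100 x 60 x 33 mm, origin at the centre of its underside; bystander
Mind the look-alikes: they are no part of the job. Leave any purple or turquoise look-alike of the beech5 alone.

How it is judged:
By the outcome, as a careful person would: the job done as asked, in the order asked, and still so for the second after the job is handed in, with the robot touching nothing.
Of beech1, beech2, beech3, beech4, beech5 only 3 to 5 are there at a start; the rules pass over those that are not, and their reading is None.
At some moment in a run one of beech1, beech2, beech3, beech4, beech5 may be knocked a few centimetres aside while the robot is not near it.
It also fails if it takes over 210 s, if anything falls off the work surface, if the arm or the gripper's body presses on something with over 40 N, if the wrist force passes 120 N, or if a joint passes its speed limit or range.

### The arm

A 6-joint arm with a two-finger parallel gripper is mounted at the origin on the work surface. World frame = base frame: x ahead of the robot, y to its left, z up, the work surface at z = 0. Lengths are in m, angles in rad, forces in N, time in s.
With the tool pointing down it reaches from about 0.325 to 0.85 m from the base axis. Payload 15.5 kg.
Tool frame: the origin (TCP) lies midway between the tips of the shut fingers; the grasp point (between the pads) lies 19 mm behind it; z points along the fingers, x is the direction in which the jaws open and shut, and the axes are right-handed (so a half turn about z gives the same grasp; the last joint's range is limited). The gripper opens to 91 mm and grips with 3 to 60 N. Pads are 32 mm wide; open, the fingers measure 118 mm over their backs; the gripper's body (76 mm by 178 mm) begins 60 mm behind the grasp point.
Start: joints at [1.125, 0.494, 1.345, -0, 1.302, -0.096], TCP at [0.215, 0.587, 0.214] pointing down, gripper open.
Joint ranges: [-2.91, 2.91], [-0.82, 2.16], [0.22, 2.67], [-1.22, 4.37], [0.12, 2.79], [-3.08, 3.08]. Speed limits (rad/s): [1.89, 1.89, 2.57, 3.01, 3.01, 3.01].

### API

Orientations are given as a unit quaternion [w, x, y, z].
In Python, from bench import arm gives the robot as it stands. Calls block until the motion is done:
- arm.reach(position, orientation): joint-space move of the TCP to a pose.
- arm.line_to(position, rot=None, v=0.15, stop_force=None): straight line of the TCP; rot=None keeps the orientation; v is the mean speed in m/s. With stop_force (N) it stops when the force on the tool has changed by that much, and returns True; else False.
- arm.movej(angles): joint-space move.
- arm.command_gripper(opening, grip_force=None): finger opening in m; grip_force is the grip in N (None keeps the last); returns when the fingers have stopped.
- arm.wait(seconds).
- arm.solve_ik(position, orientation): joint angles nearest the present ones, or None.
- arm.state(): the state.
- arm.grab_frame(name): name is "scene" or "top" or "wrist"; returns the picture (384x512x3 uint8, red, green, blue); there is no depth.
- arm.camera_model(name): a dict with "fx", "fy", "cx", "cy" (pixels), "T" (4x4, takes a point from camera to world coordinates); the wrist camera has in their place "hand_eye" (4x4, takes a point from camera to tool coordinates, whose origin is the TCP and whose axes are the tool frame's). Camera axes: x right, y up, looking along -z (the intrinsics and any distortion apply to the point x, -y, -z); pixel columns grow to the right and rows downward; lengths in m; the calibration is good to about 2 mm. A picture is of the moment at which its call begins: read the wrist's pose just before it. camera_model takes no time and is no camera call.
A pose or a line that the arm cannot do raises arm.MotionError and nothing moves.
- arm.sign_off(): hands the job in, once; it reports no verdict.
The state is a dict: "time": time; "q": joint angles; "joint_vel": joint speeds; "effort": joint torques, N m; "tcp_pos": TCP position; "tool_rot": TCP orientation; "ft_force": force on the tool from outside, world axes, zero at the start; "moment": the same for the moment, N m; "gripper_width": finger opening in m.
Only numpy, scipy, OpenCV 4.12 (cv2) and the standard library are available. Lean on these libraries where they do the work, as an engineer would, in place of code of your own. Each camera call takes 0.05 s, during which the arm holds its last target. There are 200 camera calls.

## Working session

There is one attempt and no reset: what is moved stays moved. The work goes in short steps, each a Python script; the robot and the scene stay as the last script left them, time stands still between calls to the robot, and variables do not carry over. Pictures are saved under pics/ and viewed, on a budget of 14 in all, crops included, one or two more only if the job needs it, and the job is handed in when it is done.

```bash
ls; mkdir -p pics; python3 - <<'E'
from bench import arm
import cv2,numpy as np
for n in("top","scene"):
    im=arm.grab_frame(n); cv2.imwrite(f"pics/{n}0.png",cv2.resize(im[:,:,::-1],(800,600),interpolation=cv2.INTER_CUBIC)); np.save(f"pics/{n}0.npy",im)
    print(n,arm.camera_model(n))
print(arm.camera_model("wrist")); print(arm.state())
E
```

```text
pics
top {'fx': 476.6478392656772, 'fy': 476.6478392656772, 'cx': 260.307374886437, 'cy': 187.83012410794143, 'T': array([[-1.47235444e-02,  9.90542349e-01, -1.36415074e-01,
         3.94287108e-01],
       [-9.99891515e-01, -1.46430884e-02,  1.59328420e-03,
         8.69610025e-02],
       [-4.19322517e-04,  1.36423734e-01,  9.90650488e-01,
         1.61157384e+00],
       [ 0.00000000e+00,  0.00000000e+00,  0.00000000e+00,
         1.00000000e+00]])}
scene {'fx': 471.2391289393774, 'fy': 471.2391289393774, 'cx': 251.80979749502637, 'cy': 196.781733368579, 'T': array([[-0.65054207, -0.58778127,  0.48094511,  1.15499619],
       [ 0.75946137, -0.50041466,  0.41569653,  0.57272592],
       [-0.00366665,  0.63568731,  0.77193795,  1.02731106],
       [ 0.        ,  0.        ,  0.        ,  1.        ]])}
{'fx': 326.4014229020782, 'fy': 326.4014229020782, 'cx': 253.34137450999623, 'cy': 188.26093632857112, 'hand_eye': array([[ 9.99999545e-01, -8.64321761e-04,  4.03018345e-04,
         4.41313365e-04],
       [-7.29658650e-04, -9.65543429e-01, -2.60240955e-01,
        -7.25202038e-02],

[... 168 characters left out ...]
])}
{'time': 0.1, 'q': array([ 1.12447189e+00,  4.94167941e-01,  1.34606503e+00, -1.84586912e-05,
        1.30253070e+00, -9.55261565e-02]), 'joint_vel': array([ 3.89014772e-05,  1.12312629e-03, -1.37326146e-03,  7.71089993e-04,
        6.46266267e-04, -2.25057724e-05]), 'effort': array([ 1.10529429e-03, -8.80239916e+01, -3.82540834e+01,  7.04995310e-02,
        4.84174036e-02, -7.59970067e-05]), 'tcp_pos': array([0.21464437, 0.58660894, 0.21337015]), 'tool_rot': array([ 2.95861033e-04,  8.19647031e-01,  5.72868572e-01, -5.05337945e-04]), 'ft_force': array([-0.04760214, -0.45297637, -0.06555764]), 'moment': array([-0.02271   ,  0.00454606,  0.03758094]), 'gripper_width': 0.09133256936764451}
```

View pics/top0.png

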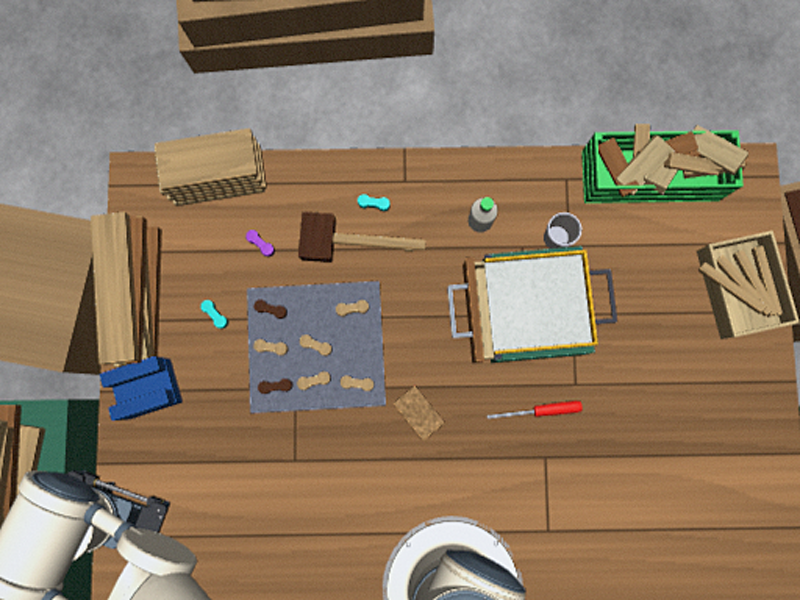

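View pics/scene0.png

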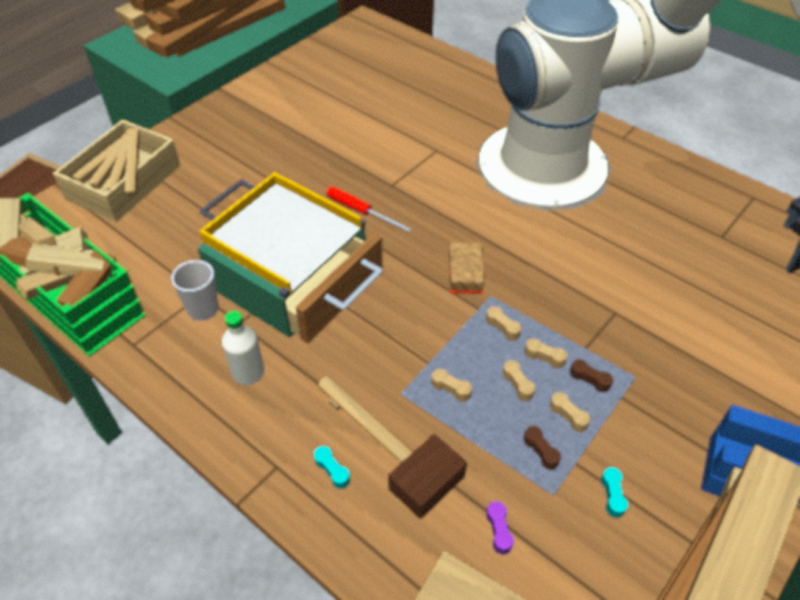

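The top view (800x600) shows five pale beech candidates on the mat, at (352,308), (270,346), (315,345), (313,380) and (357,383). The things that could be mistaken for them:
- walnut pulls at (270,308) and (275,385)
- turquoise look-alikes at (374,202) and (213,313)
- a purple look-alike at (260,243)
- beech-coloured drawer wood at (483,310) and mallet handle at (380,241)

The drawer already stands about 2 cm open, and the cabinet's front faces +y. I'll take the five pale ones on the mat.

```bash
cat > h.py <<'E'
from bench import arm
import cv2,numpy as np
from scipy.spatial.transform import Rotation as R
TOP=arm.camera_model("top")
def cast(px,z,c=TOP,T=None):
    T=c["T"] if T is None else T
    p=np.atleast_2d(np.asarray(px,float))
    d=np.c_[(p[:,0]-c["cx"])/c["fx"],-(p[:,1]-c["cy"])/c["fy"],-np.ones(len(p))]@T[:3,:3].T
    return T[:3,3]+d*((z-T[2,3])/d[:,2])[:,None]
def proj(P,c=TOP,T=None):
    T=c["T"] if T is None else T
    q=(np.atleast_2d(P)-T[:3,3])@T[:3,:3]
    return np.c_[c["cx"]-c["fx"]*q[:,0]/q[:,2],c["cy"]+c["fy"]*q[:,1]/q[:,2]]
def blobs(m,lo,hi):
    cs,_=cv2.findContours(m.astype(np.uint8),cv2.RETR_EXTERNAL,cv2.CHAIN_APPROX_NONE)
    return [c for c in cs if lo<cv2.contourArea(c)<hi]
def rect(c,z):
    P=cast(c[:,0,:],z)[:,:2]
    (x,y),(w,h),a=cv2.minAreaRect((P*1000).astype(np.float32))
    a=np.radians(a)
    if h>w: w,h,a=h,w,a+np.pi/2
    return np.array([x,y])/1000,w,h,(a+np.pi/2)%np.pi-np.pi/2
def beech(im):
    hsv=cv2.cvtColor(im,cv2.COLOR_RGB2HSV)
    return (hsv[...,0]>8)&(hsv[...,0]<28)&(hsv[...,1]>55)&(hsv[...,2]>150)
def down(a):  # tool z down, tool x along world angle a (mod pi, nearest joint travel)
    x=np.array([np.cos(a),np.sin(a),0]); z=np.array([0,0,-1.])
    return quat(np.c_[x,np.cross(z,x),z])
def quat(M):
    return R.from_matrix(M).as_quat()[[3,0,1,2]]
def best(pos,a):
    o=[]
    for k in(0,np.pi):
        q=arm.solve_ik(pos,down(a+k))
        if q is not None: o.append((abs(q[5]),a+k))
    return down(min(o)[1])
def pulls(im,z=.016):
    out=[]
    for c in blobs(beech(im),70,400):
        p,w,h,a=rect(c,z)
        if 55<w<95 and 18<h<45 and 0.02<p[1]<.5 and .2<p[0]<.7: out.append((p,w,h,a))
    return out
E
python3 - <<'E'
from h import *
im=np.load("pics/top0.npy")
for p,w,h,a in pulls(im): print("pull",p.round(4),round(w),round(h),round(a,2),proj([*p,.016]).round())
hsv=cv2.cvtColor(im,cv2.COLOR_RGB2HSV); s=.64
white=(hsv[...,1]<40)&(hsv[...,2]>170); white[:, :300]=0; white[:150]=0; white[240:]=0
for c in blobs(white,1500,9e9): print("floor",rect(c,.114))
w=(hsv[...,0]>20)&(hsv[...,0]<30)&(hsv[...,1]>200)&(hsv[...,2]>150); w[:,:300]=0
w[:, 420:]=0
ys,xs=np.nonzero(w); print("yellow",rect(np.c_[xs,ys][:,None,:],.136))
# crops
for n,b in(("handle",(380,150,410,230)),):pass
crop=im[150:250,280:410]; mt=im[170:270,150:255]
cv2.imwrite("pics/crop1.png",np.vstack([cv2.resize(crop,(780,600)),])[:,:,::-1])
wm=np.zeros_like(im); wm[beech(im)]=255
cv2.imwrite("pics/crop2.png",np.hstack([cv2.resize(mt,(400,380)),cv2.resize(wm[170:270,150:255],(400,380))])[:,:,::-1])
for px,z in((611,296),.122),((455,310),.085): print(cast(np.array(px)*s,z))
E
```

```text
pull [0.425  0.1947] 68 24 1.42 [[228. 245.]]
pull [0.4319 0.2873] 68 24 -1.34 [[200. 243.]]
pull [0.5047 0.3802] 66 24 1.4 [[172. 221.]]
pull [0.5077 0.2831] 69 25 1.19 [[201. 220.]]
pull [0.5865 0.2038] 69 25 -1.43 [[225. 196.]]
pull [0.5902 0.4719] 85 37 1.34 [[145. 197.]]
floor (array([ 0.57980573, -0.1795159 ]), 198.30853271484375, 179.18429565429688, np.float64(-1.4980087137055058))
yellow (array([ 0.57901367, -0.18316705]), 202.08953857421875, 190.642578125, np.float64(-1.5001332171756028))
[[ 0.58818989 -0.32748353  0.122     ]]
[[ 0.56864369 -0.01454472  0.085     ]]
```

View pics/crop1.png

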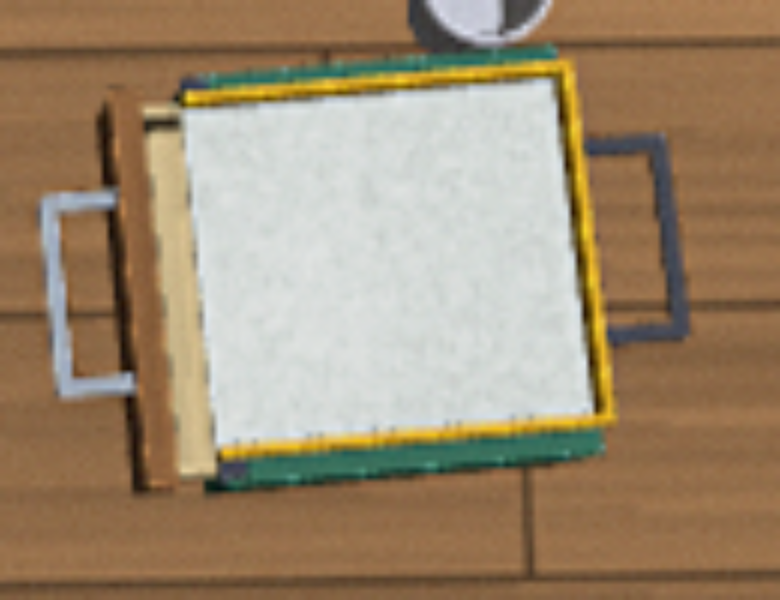

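View pics/crop2.png

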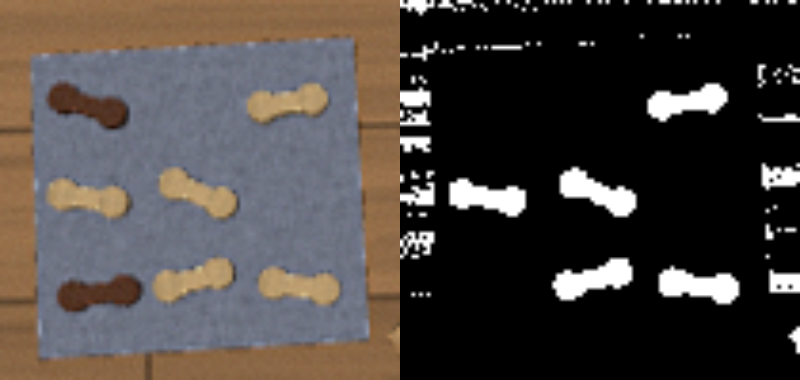

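The crops confirm the five pale pulls and a consistent mask; I reject the sixth blob, at (145,197) in the raw frame, because it's too big and lies off the mat. The tray floor measures 198x179 mm against the 200x180 given. The handle predicted from it agrees with the measured one to within 2 mm. I'll move the first pull now.

```bash
sed -i 's/55<w<95 and 18<h<45/55<w<80 and 18<h<33/' h.py; cat >> h.py <<'E'
TH=-1.499; U=np.array([np.cos(TH),np.sin(TH)]); V=np.array([-U[1],U[0]]); FC=np.array([.5798,-.1795])
HINGE=FC-.096*U
def place(slot):
    """take the pull nearest to the tray from the mat and put it at tray (u,v)"""
    l=pulls(arm.grab_frame("top"))
    print(len(l),"seen",[tuple((p*1000).round().astype(int)) for p,*_ in l])
    p,w,h,a=min(l,key=lambda t:t[0][1])
    q=best([*p,.05],a+np.pi/2)
    arm.command_gripper(.055,15)
    arm.reach([*p,.13],q); arm.line_to([*p,.009],v=.12)
    arm.command_gripper(.0,15); g1=arm.state()["gripper_width"]
    arm.line_to([*p,.2],v=.25)
    t=FC+slot[0]*U+slot[1]*V; q=best([*t,.15],TH)
    arm.reach([*t,.2],q); g2=arm.state()["gripper_width"]
    if g2<.015: raise SystemExit(f"lost {g1} {g2}")
    arm.line_to([*t,.121],v=.12,stop_force=6)
    z=arm.state()["tcp_pos"][2]
    arm.command_gripper(.042); arm.line_to([*t,.2],v=.25)
    s=arm.state(); print("placed",p.round(3),"g",round(g1,4),round(g2,4),"z",z.round(4),"t",round(s["time"],1))
E
python3 - <<'E'
from h import *
place((.062,-.043))
im=arm.grab_frame("top"); cv2.imwrite("pics/p1.png",cv2.resize(im[150:270,150:420],(800,356))[:,:,::-1])
E
```

```text
6 seen [(np.int64(425), np.int64(194)), (np.int64(432), np.int64(288)), (np.int64(505), np.int64(380)), (np.int64(507), np.int64(283)), (np.int64(587), np.int64(465)), (np.int64(587), np.int64(204))]
placed [0.425 0.194] g 0.0238 0.0241 z 0.119 t 8.5
```

View pics/p1.png

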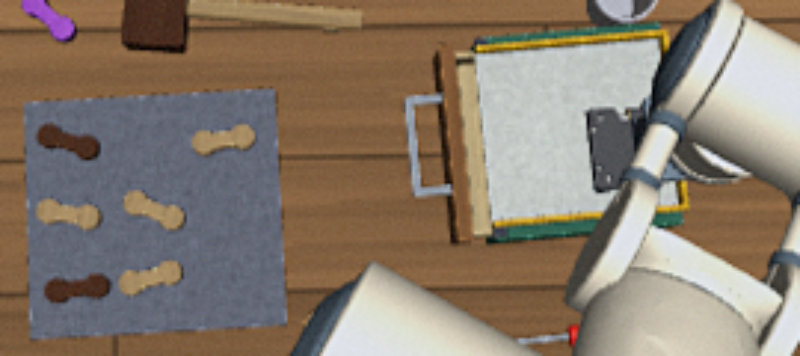

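The first pull came off the mat with a gripper width of 24 mm, as expected, and the top view is clear enough to re-detect. Next, the other four; the false blob beyond y = 0.43 gets filtered out.

```bash
sed -i 's/0.02<p\[1\]<.5/0.02<p[1]<.44/' h.py
python3 - <<'E'
from h import *
for n,s in zip((4,3,2,1),((.062,.043),(0,-.043),(0,.043),(-.058,0))):
    l=pulls(arm.grab_frame("top"))
    if len(l)!=n: print("count",len(l),[(p.round(3),w,h) for p,w,h,a in l]); break
    place(s)
p=[*(FC+[-.02,.17]),.32]
arm.reach(p,best(p,TH))
im=arm.grab_frame("top"); cv2.imwrite("pics/p2.png",cv2.resize(im[120:280,150:420],(800,474))[:,:,::-1])
E
```

```text
4 seen [(np.int64(432), np.int64(287)), (np.int64(505), np.int64(380)), (np.int64(508), np.int64(284)), (np.int64(587), np.int64(204))]
placed [0.587 0.204] g 0.0243 0.0242 z 0.1188 t 16.7
3 seen [(np.int64(432), np.int64(287)), (np.int64(504), np.int64(380)), (np.int64(508), np.int64(284))]
placed [0.508 0.284] g 0.025 0.0247 z 0.1191 t 25.2
2 seen [(np.int64(432), np.int64(287)), (np.int64(504), np.int64(380))]
placed [0.432 0.287] g 0.0242 0.0244 z 0.1191 t 33.6
1 seen [(np.int64(505), np.int64(380))]
placed [0.505 0.38 ] g 0.0249 0.0248 z 0.119 t 42.3
```

View pics/p2.png

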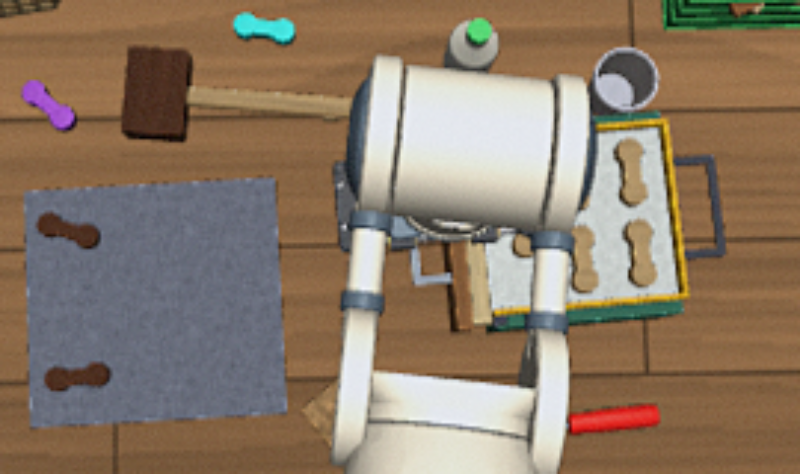

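All five pulls are off the mat and on the tray. Next I measure the drawer bar and pull the drawer out.

```bash
python3 - <<'E'
from h import *
im=np.load("pics/top0.npy").astype(int)
m=(im[...,2]>im[...,0]+8)&(im[...,2]>120); m[:,:284]=0;m[:,294]=0;m[:,294:]=0;m[:180]=0;m[:218]=m[:218];m[220:]=0
ys,xs=np.nonzero(m); P=cast(np.c_[xs,ys],.090)[:,:2]
d=(P-HINGE)@-U; v=(P-HINGE)@V
k=d>d.max()-.012
print(len(d),"d",d.min(),d.max(),np.median(d[k]),"v",v.min(),v.max())
d=np.median(d[k]); B=HINGE-d*U; print("bar",B)
q=best([*B,.1],TH)
arm.command_gripper(.032,30)
arm.reach([*B,.18],q)
hit=arm.line_to([*B,.074],v=.08,stop_force=8)
print("down",hit,arm.state()["tcp_pos"])
if hit: raise SystemExit
arm.command_gripper(0,30); print("g",arm.state()["gripper_width"])
if arm.state()["gripper_width"]<.007: raise SystemExit
s0=arm.state()["tcp_pos"][:2]
E_=B-.16*U
hit=arm.line_to([*E_,.074],v=.07,stop_force=14)
s=arm.state(); print(hit,"moved",(s["tcp_pos"][:2]-s0)@-U,"d",(s["tcp_pos"][:2]-HINGE)@-U,s["ft_force"].round(1),s["gripper_width"],s["time"])
arm.wait(.2)
arm.command_gripper(.032); p=arm.state()["tcp_pos"]; arm.line_to([*p[:2],.2],v=.2)
E
```

```text
98 d 0.05884266257890825 0.0805851545580048 0.07645710590474472 v -0.05350816481982431 0.05352605302782158
bar [ 0.56742885 -0.00748719]
down False [ 0.56773816 -0.00750816  0.07444595]
g 0.00888700984389582
True moved 0.10757569750823445 d 0.18409224167001784 [-0.6 -8.8  6.3] 0.00876908455730274 47.475
```

```bash
python3 - <<'E'
from h import *
H=HINGE+.243*U; print("handle",H)
p=arm.state()["tcp_pos"]; arm.line_to([*p[:2],.26],v=.25)
arm.reach([*H,.26],best([*H,.2],TH))
im=arm.grab_frame("top"); cv2.imwrite("pics/p3.png",cv2.resize(im[130:270,240:420],(772,600),interpolation=cv2.INTER_CUBIC)[:,:,::-1])
# IK check of the lift, tool turning by f*angle
s=arm.state(); x,y=s["tcp_pos"][:2]
M0=R.from_quat(s["tool_rot"][[1,2,3,0]]).as_matrix(); print("q5",s["q"])
ax=np.array([*V,0])
for f in(0,.5,1):
  for sg in(-1,1):
    r=[]
    for a in np.arange(0,.96,.1):
        q=quat(R.from_rotvec(sg*f*a*ax).as_matrix()@M0)
        rad=.2434;b=a+np.arctan2(.014,.2426)
        bp=np.array([*(HINGE+rad*np.cos(b)*U),.108+rad*np.sin(b)])
        tz=R.from_quat(q[[1,2,3,0]]).as_matrix()[:,2]
        r.append(arm.solve_ik(bp+.012*tz,q) is not None)
    print(f,sg,tz.round(2),r)
E
```

```text
handle [ 0.590345   -0.32612129]
q5 [-5.91289612e-01  5.30700439e-01  1.14785823e+00  2.32175608e-04
  1.46310745e+00  9.06244776e-01]
0 -1 [ 0.  0. -1.] [True, True, True, True, True, True, True, True, True, True]
0 1 [ 0.  0. -1.] [True, True, True, True, True, True, True, True, True, True]
0.5 -1 [ 0.03 -0.43 -0.9 ] [True, True, True, True, True, True, True, True, True, True]
0.5 1 [-0.03  0.43 -0.9 ] [True, True, True, True, True, True, True, True, True, True]
1 -1 [ 0.06 -0.78 -0.62] [True, True, True, True, True, True, True, True, True, True]
1 1 [-0.06  0.78 -0.62] [True, True, True, True, True, True, True, True, True, True]
```

View pics/p3.png

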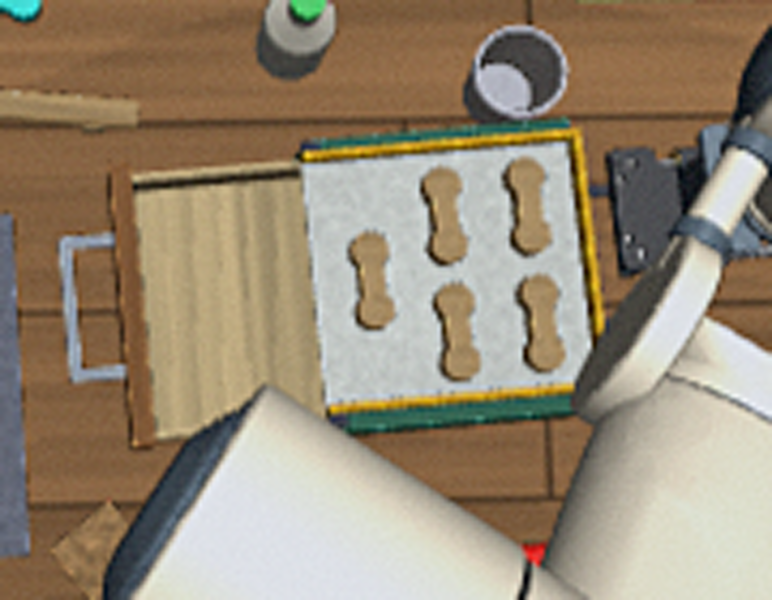

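The drawer is out at its stop: its floor is open from about x=135 to 310 px in this crop. All five pulls lie on the tray. I'll grip the tray handle and lift along the arc, turning the tool with the tray.

```bash
cat >> h.py <<'E'
AX=np.array([*V,0])
def arc(a,v=.06,off=.015):
    M0=np.load("M0.npy")
    M=R.from_rotvec(-a*AX).as_matrix()@M0
    b=a+np.arctan2(.014,.2426)
    P=np.array([*(HINGE+.2434*np.cos(b)*U),.108+.2434*np.sin(b)])
    arm.line_to(P+off*M[:,2],quat(M),v=v)
def shot(n):
    im=arm.grab_frame("scene"); return cv2.resize(im[90:260,100:300],(706,600),interpolation=cv2.INTER_CUBIC)[:,:,::-1]
E
python3 - <<'E'
from h import *
s=arm.state(); np.save("M0.npy",R.from_quat(s["tool_rot"][[1,2,3,0]]).as_matrix())
arm.command_gripper(.042,35)
H=HINGE+.2426*U
if arm.line_to([*H,.107],v=.1,stop_force=8): print("hit",arm.state()); raise SystemExit
arm.command_gripper(0,35); g=arm.state()["gripper_width"]; print("g",g)
if g<.007: raise SystemExit
for a in np.arange(.05,.601,.05):
    arc(a); s=arm.state(); print(round(a,2),s["ft_force"].round(1),round(s["gripper_width"],4))
    if abs(s["ft_force"]).max()>40: break
arm.wait(1.); print(arm.state()["time"])
cv2.imwrite("pics/p4.png",shot(0))
E
```

```text
g 0.009115033779794775
0.05 [ 0.3 -7.3 -3. ] 0.0092
0.1 [ 0.5 -7.8 -1.7] 0.0095
0.15 [-0.2 -8.2 -2.1] 0.0091
0.2 [-0.5 -9.5 -0.5] 0.0091
0.25 [ 0.2 -9.  -1.2] 0.009
0.3 [-0.7 -8.8 -0.9] 0.009
0.35 [-0.5 -8.9  0.4] 0.0092
0.4 [-0.3 -9.2  0.4] 0.0089
0.45 [-0.1 -9.1  1.6] 0.0091
0.5 [-0.4 -9.8  1.2] 0.0089
0.55 [-0.5 -9.1  2.9] 0.0091
0.6 [ 0.4 -8.7  3.9] 0.0093
58.8917
```

View pics/p4.png

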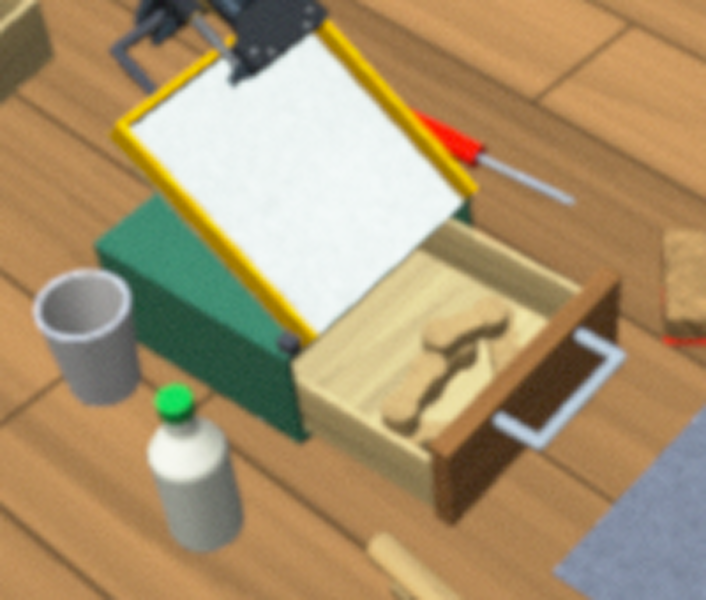

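The tray floor is empty and the pulls lie in the drawer, low against the front panel. I'll lower the tray along the same arc.

```bash
python3 - <<'E'
from h import *
for a in np.arange(.5,-.001,-.1): arc(a,v=.08)
arm.wait(.2)
p=arm.state()["tcp_pos"]; print(p,arm.state()["ft_force"].round(1))
hit=arm.line_to([*p[:2],p[2]-.004],v=.015,stop_force=5); s=arm.state(); print(hit,s["tcp_pos"],s["ft_force"].round(1))
arm.command_gripper(.042); arm.wait(.2)
p=arm.state()["tcp_pos"]; arm.line_to([*p[:2],.27],v=.2)
c=[.38,-.33,.33]; arm.reach(c,best(c,TH)); 
im=arm.grab_frame("top"); a=cv2.resize(im[130:270,240:420],(400,311),interpolation=cv2.INTER_CUBIC)[:,:,::-1]
b=cv2.resize(shot(0),(400,340)); cv2.imwrite("pics/p5.png",np.hstack([cv2.copyMakeBorder(a,0,29,0,0,cv2.BORDER_CONSTANT),b])); print(arm.state()["time"])
E
```

```text
[ 0.5904546  -0.32698753  0.10717538] [ -0.9 -10.4  -1.7]
True [ 0.59049079 -0.3270832   0.10650556] [-1.6  1.3  8.5]
64.8667
```

View pics/p5.png

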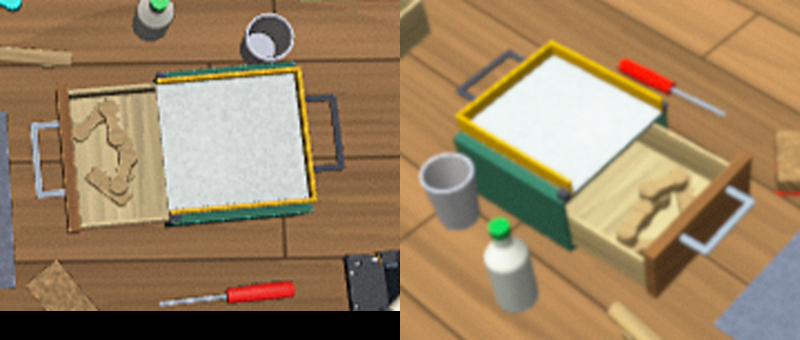

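The tray is flat and empty. Before I close the drawer, I'll use the wrist camera to count the pulls and check for high stacking.

```bash
python3 - <<'E'
from h import *
D=HINGE-.07*U
p=[*(D+[-.0,.0]),.36]
# camera sits at tool y=-72mm: shift so that it looks at the drawer
Q=best(p,TH); Mx=R.from_quat(np.array(Q)[[1,2,3,0]]).as_matrix()
p=np.array(p)+.02*Mx[:,1]
c=arm.state()["tcp_pos"]
arm.reach(p,Q)
im=arm.grab_frame("wrist"); cv2.imwrite("pics/p6.png",cv2.resize(im,(800,600),interpolation=cv2.INTER_CUBIC)[:,:,::-1])
E
```

```text
(no output)
```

View pics/p6.png

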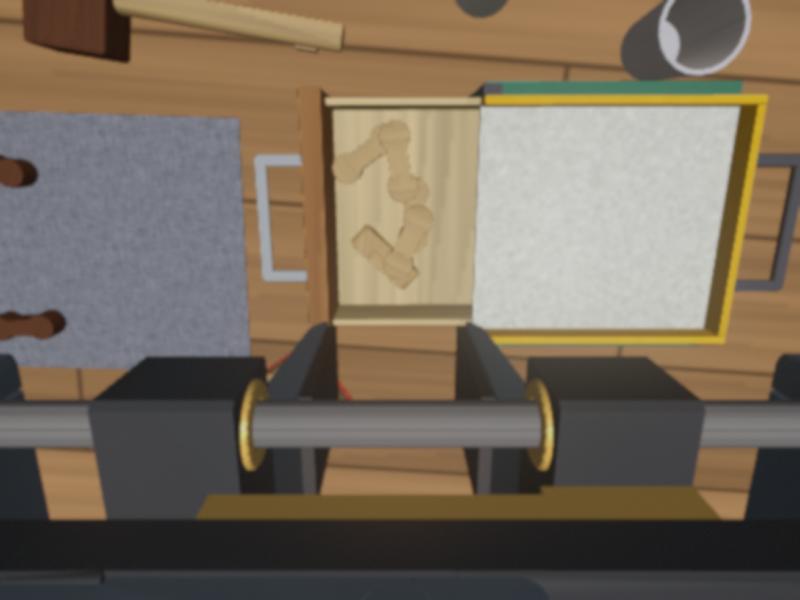

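```bash
python3 - <<'E'
from h import *
im=arm.grab_frame("wrist")[60:205,205:315]
im=cv2.convertScaleAbs(im.astype(np.float32),alpha=1.8,beta=-150)
cv2.imwrite("pics/p7.png",cv2.resize(im,(455,600),interpolation=cv2.INTER_CUBIC)[:,:,::-1])
E
```

```text
(no output)
```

View pics/p7.png

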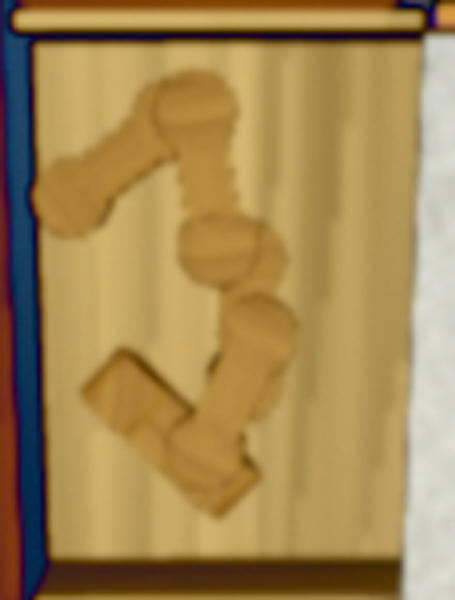

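All five are in the drawer, at most two layers deep: one at top left, one top centre, one underneath at the middle, one lying on it, and one on its side at lower left. The stack stays below the opening, so I'll close the drawer gently.

```bash
python3 - <<'E'
from h import *
B=HINGE-.184*U
arm.command_gripper(.032,30)
arm.reach([*B,.2],best([*B,.1],TH))
if arm.line_to([*B,.074],v=.08,stop_force=8): print("hit",arm.state()); raise SystemExit
arm.command_gripper(0,30); print("g",arm.state()["gripper_width"])
if arm.state()["gripper_width"]<.007: raise SystemExit
s0=arm.state()["tcp_pos"][:2]
E_=B+.137*U
hit=arm.line_to([*E_,.074],v=.05,stop_force=14)
s=arm.state(); print(hit,"moved",(s["tcp_pos"][:2]-s0)@U,"d",(s["tcp_pos"][:2]-HINGE)@-U,s["ft_force"].round(1),s["time"])
arm.wait(.2); arm.command_gripper(.032)
p=arm.state()["tcp_pos"]; arm.line_to([*p[:2],.25],v=.2)
c=[.35,.25,.35]; arm.reach(c,best(c,TH)); 
im=arm.grab_frame("top"); a=cv2.resize(im[130:270,240:420],(400,311),interpolation=cv2.INTER_CUBIC)[:,:,::-1]
b=cv2.resize(shot(0),(400,340)); cv2.imwrite("pics/p8.png",np.hstack([cv2.copyMakeBorder(a,0,29,0,0,cv2.BORDER_CONSTANT),b])); print(arm.state()["time"])
E
```

```text
g 0.009452387504755558
True moved 0.1299976921756354 d 0.05402058739623997 [0.5 3.4 6.2] 72.0167
76.1167
```

View pics/p8.png

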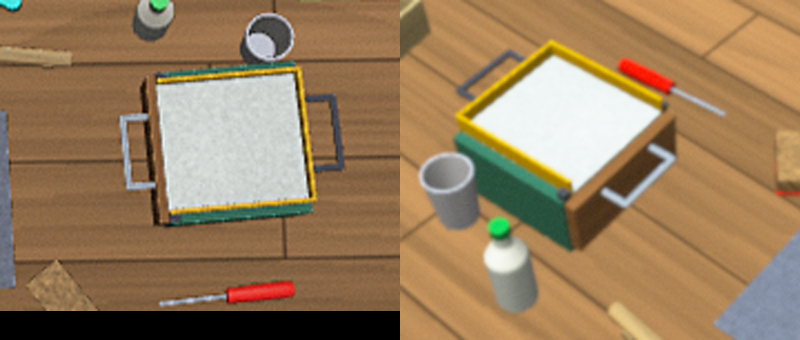

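The drawer closed by 130.0 mm, its full travel, and stopped against resistance. The tray is flat and empty, and the tools on the bench are undisturbed, so I'll hand in.

```bash
python3 -c "
from bench import arm
arm.wait(.5); print(arm.sign_off(), arm.state()['time'])"
```

```text
the job is handed in; nothing more can be done
the job is handed in; nothing more can be done
```

The job is done and handed in at about 77 s of the 210 s allowed. I put all five beech pulls on the tray, then pulled the drawer to its stop. I lifted the tray to 0.60 rad so the pulls slid into the drawer, lowered it under grip until it lay flat, and pushed the drawer home.

- **Pulls:** before I closed the drawer, the wrist view showed all five in it, at most two layers deep, and the tray empty. I didn't look inside after closing.
- **Drawer:** it moved 130.0 mm inward and stopped against resistance, matching its full travel.
- **Other objects:** the last pictures show the tray flat and the glue, tin, screwdriver and sander undisturbed. The final views didn't show all of the mat; the walnut pulls were last seen on it, apparently unmoved, before I closed the drawer.

No check failed or disagreed with another. I saw no pull knocked aside.

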